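# Shut and lock the filter box's access panel

## Robot

A 6-joint arm with a two-finger parallel gripper is mounted at the origin on the work surface. World frame = base frame: x ahead of the robot, y to its left, z up, the work surface at z = 0. Lengths are in mm, angles in rad, forces in N, time in s.
With the tool pointing down it reaches from about 300 to 875 mm from the base axis. Payload 4.2 kg.
Tool frame: the origin (TCP) lies at the centre of the arm's flange, where the gripper is bolted on; the fingertips stand manip.finger_overhang ahead of it and the grasp point (between the pads) lies 155 mm ahead of it (manip.finger_overhang is the distance from the TCP to the fingertips, in mm); y points along the fingers, x is the direction in which the jaws open and shut, and the axes are right-handed (so a half turn about y gives the same grasp; the last joint's range is limited). The gripper opens to 85 mm and grips with 20 to 120 N. Pads are 22 mm wide; open, the fingers measure 114 mm over their backs; the gripper's body (76 mm by 85 mm) begins 54 mm behind the grasp point. The pads swing forward as they close: fully open they stand 13 mm farther back than shut.
Start: joints at [1.194, 0.32, 1.565, -0, 1.257, -0.02], TCP at [200.831, 538.785, 404.738] pointing down, gripper open.
Joint ranges: [-3.11, 3.11], [-0.84, 2.01], [0.21, 2.61], [-1.34, 4.49], [0.05, 2.63], [-2.56, 2.56]. Speed limits (rad/s): [2.57, 2.57, 3.14, 3.14, 3.14, 3.14].

## Interface

Orientations are given as a unit quaternion [x, y, z, w].
In Python, from rig import manip gives the robot as it stands.
- The arm moves only by the tool apply_moves, never from a script. Its argument "plan" is a list of rows, each a list of 5 numbers: the shift along the tool's x, y, z in mm, then the turn about the tool's y in rad, then the opening, from 0 (shut) to 1 (fully open). In form: [[tx, ty, tz, spin, hand], ...]. A call has 1 to 10 rows; each row is the pose to reach, as a shift and turn from the pose commanded when the call began, along the tool's axes at that moment; what a row does not reach only later rows make up. A row lasts 1/12 s, in which the tool goes at most 41.7 mm and 7.16 degrees, less where a joint would pass 70% of its speed; a pose out of reach is approached as far as the arm can. A call with a gripper value outside its range is refused whole. The fingers move at their own pace and stop on an object; the grip force is fixed at half the most. Time passes only in rows, so rows that repeat a pose let the fingers close. It gives the time, the measured TCP pose, the force and the opening at its end, in the units of the state.
- manip.state(): the state, without advancing time (a new reading comes with each control period).
- manip.grab_frame(name): name is "scene" or "side" or "wrist"; returns a dict with "pixels" (420x560x3 uint8, red, green, blue), "K" (3x3 intrinsics, pixels), "rvec" (rotation vector, rad) and "tvec" (3), from world to camera coordinates, as OpenCV has them; the wrist camera has in their place "mount" (4x4, takes a point from camera to tool coordinates, whose origin is the TCP and whose axes are the tool frame's). Camera axes: x right, y down, z forward; pixel columns grow to the right and rows downward; lengths in mm; the calibration is good to about 2 mm. A picture is of the moment at which its call begins: read the wrist's pose just before it. There is no depth.
- manip.hand_in(): hands the job in, once; it reports no verdict.
The state is a dict: "clock": time; "q": joint angles; "qd": joint speeds; "joint_torque": joint torques, N m; "eef_pos": TCP position; "eef_rot": TCP orientation; "wrist_force": force on the tool from outside, world axes, zero at the start; "moment": the same for the moment, N m; "width": opening from 0.0 (shut) to 1.0 (fully open).
Only numpy, scipy, OpenCV 4.12 (cv2) and the standard library are available. Lean on these libraries where they do the work, as an engineer would, in place of code of your own. Each camera call takes 0.05 s, during which the arm holds its last target.

## Task

The access panel on top of the spray booth's filter box has been left ajar: push it fully shut with the fingertips, then set a fingertip in the slot of its round quarter-turn fastener and turn it clockwise (seen from above) all the way to its stop, so that the panel is locked. Do not grasp or lift anything, do not swing the panel further open, leave the other things on the bench and on the box where they are, and finish clear of everything.

Things in the scene. Friction and masses are not known exactly. Their poses are not given: they have to be found in the camera images.
- filter_box: Grey sheet-metal box fixed to the bench, 300 (x) x 420 (y) x 100 mm high; origin at the centre of its underside; at yaw 0 its x points away from the robot, y left. An aluminium access panel covers part of its top; the top beyond it (y below -65 mm) is a closed deck.
- panel (a joint): Angle of the access panel (rad): 0 fully shut against its stop, growing as the free edge rises; starts ajar at 0.15 to 0.32. The hinge is stiff: the panel stays where it is left and shuts under about 2 to 5 N of push near the free edge.
- panel_hinge (a point): Middle of the panel's hinge line, which runs along the box's y at box x = 125, y = 60, z = 102 mm. The panel is 250 x 250 x 6 mm; shut, it covers box x -125..125, y -65..185 mm, its top face at z = 108 mm. Its free edge is the -x one, towards the robot.
- panel_corner (a point): Clear spot on the panel's top face to push on, 25 mm in from the free edge and 30 mm from its +y edge (box frame x = -100, y = 155, z = 108 mm when shut); moves with the panel.
- slot (a point): Centre of the slot's floor in the fastener, on its turning axis (box x = -50, y = 60, z = 116 mm when the panel is shut). Its y axis runs along the slot and turns with it; z out of the panel. Metal disc, 106 mm across, with a black rib 20 mm high, 26 mm thick each side of the slot. Slot 38 mm wide, 84 mm long, open at top and both ends; its floor is 8 mm above the panel's face.
- latch (a joint): Turn of the fastener (rad): 0 unlocked, slot parallel to the free edge; grows clockwise from above to a stop at 1.571, locked, slot square to the free edge. Starts at 0 to 0.3. Turns with 0.08 N m, stays where left. Below the panel its cam then sits under the box's front lip. If turned while the panel is ajar, the cam keeps the panel from shutting: turn it back first.
- tape_roll_mid (a point): Bystander, to be left alone: roll of masking tape, 96 mm across, 24 mm high, on the box's closed deck; the point is at its centre.
- mixing_cup_mid (a point): Bystander, to be left alone: white plastic cup, 64 mm across, 55 mm high, on the box's closed deck; the point is at its centre.
- spray_can_a_mid (a point): Bystander, to be left alone: upright spray can, 66 mm across, about 190 mm high, on the bench near the box's +y end; the point is at its centre.
- spray_can_b_mid (a point): Bystander, to be left alone: upright spray can, 66 mm across, about 170 mm high, on the bench near its -y end; the point is at its centre.
- screwdriver_mid (a point): Bystander, to be left alone: screwdriver lying down, on the bench in front of the box; the point is at its centre.
- sanding_block_mid (a point): Bystander, to be left alone: cork sanding block 110 x 60 x 30 mm, on the bench in front of the box; the point is at its centre.
- lacquer_tin_mid (a point): Bystander, to be left alone: steel tin, 80 mm across, 90 mm high, on the bench near its -y end; the point is at its centre.

How it is judged (in metres and radians):
On the way, in this order (a step that is already met when the one before it is completed fails the run):
1. the panel is pushed fully shut while the fastener is still unlocked (value of joint panel below 0.025 rad and value of joint latch below 0.8 rad), for 0.1 s.
2. the fastener is turned to its stop with the panel shut (value of joint panel below 0.03 rad and value of joint latch above 1.4 rad), for 0.2 s.
At the end, for the whole second after the job is handed in: The panel is shut (within 0.03 rad) and the fastener is turned clockwise to within about 10 degrees of its stop (above 1.40 rad), both at rest (all of step 2 and velocity of joint each of latch, panel below 0.05 rad/s); the robot touches nothing.
It fails at once if the panel is lifted further open (beyond 0.45 rad) (value of joint panel above 0.45 rad).
It fails at once if one of the bystanders (tape roll, cup, spray cans, screwdriver, sanding block, tin) is lifted or moved more than 30 mm (distance of any of tape_roll_mid, mixing_cup_mid, spray_can_a_mid, spray_can_b_mid, screwdriver_mid, sanding_block_mid, lacquer_tin_mid from where it was at the start of the episode above 0.03 m).
It also fails if it takes over 43 s, if anything falls off the work surface, if the arm or the gripper's body presses on something with over 40 N, if the wrist force passes 120 N, or if a joint passes its speed limit or range.

## Working session

There is one attempt and no reset: what is moved stays moved. The work goes in short steps, Python scripts to look and compute and a tool call to move; the robot and the scene stay as the last step left them, time stands still between calls to the robot, and variables do not carry over. Pictures are saved under pics/ and viewed, and the job is handed in when it is done.

Besides the shell and the picture viewer there is one more tool, called after ">>>" as name(argument=value, ...) on one line, values as JSON. apply_moves: Moves the arm, as the interface text tells. Its arguments: {"type":"object","properties":{"plan":{"type":"array","items":{"type":"array","items":{"type":"number"}}}},"required":["plan"]}

```bash
ls; mkdir -p pics
python3 - <<'E'
from rig import manip
import cv2
s=manip.state()
for k,v in s.items(): print(k,v)
print(manip.finger_overhang)
for n in ["scene","side","wrist"]:
    f=manip.grab_frame(n); cv2.imwrite(f"pics/{n}0.png",f["pixels"][:,:,::-1]); print(n,{k:v for k,v in f.items() if k!="pixels"})
E
```

```text
pics
clock 0.0
q [ 1.19399321e+00  3.20331491e-01  1.56569547e+00  1.44270814e-06
  1.25741614e+00 -2.00261192e-02]
qd [-0.00042929  0.00019665 -0.0010145  -0.00032807 -0.00015751  0.00214568]
joint_torque [ 7.81795825e-04 -4.15516520e+01 -2.34164804e+01  2.89733532e-05
  8.09335266e-03 -2.68617384e-05]
eef_pos [200.77391204 538.63049979 403.85285411]
eef_rot [ 0.58114918  0.40279823 -0.40388821 -0.5804253 ]
wrist_force [-0.35473649  0.16409055 -0.02117838]
moment [-0.0080731  -0.00965628 -0.03962105]
width 1.0017449100602756
173.4
scene {'K': array([[452.1761611 ,   0.        , 280.2207382 ],
       [  0.        , 452.1761611 , 200.15736715],
       [  0.        ,   0.        ,   1.        ]]), 'rvec': array([ 2.07628002,  0.83147068, -0.44916853]), 'tvec': array([-420.35375402, -132.70817912, 1381.60755939])}
side {'K': array([[441.80861646,   0.        , 276.72996168],
       [  0.        , 441.80861646, 214.01398123],
       [  0.        ,   0.        ,   1.        ]]), 'rvec': array([ 0.0413205 , -2.89839674,  1.17253375]), 'tvec': array([ 538.93839294,   79.1182005 , 1150.80287329])}
wrist {'K': array([[336.1002961 ,   0.        , 283.98410411],
       [  0.        , 336.1002961 , 211.67696384],
       [  0.        ,   0.        ,   1.        ]]), 'mount': array([[ 9.99998658e-01, -4.53211279e-04, -1.57454308e-03,
         5.08111156e-01],
       [ 1.38768314e-03, -2.76678769e-01,  9.60961463e-01,
         3.05169715e+01],
       [-8.71161215e-04, -9.60962358e-01, -2.76677769e-01,
         7.04115046e+01],
       [ 0.00000000e+00,  0.00000000e+00,  0.00000000e+00,
         1.00000000e+00]])}
```

View pics/scene0.png

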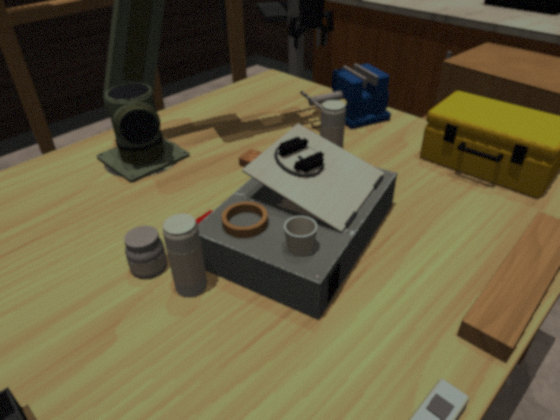

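View pics/side0.png

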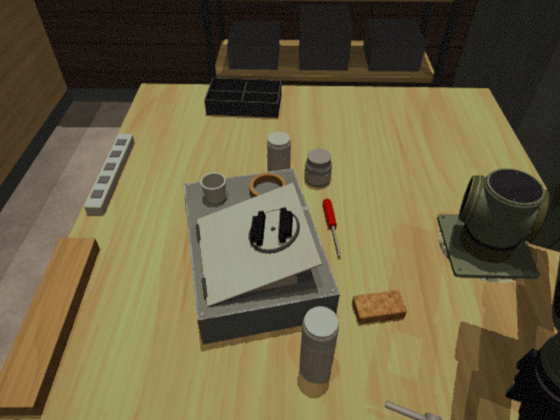

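View pics/wrist0.png

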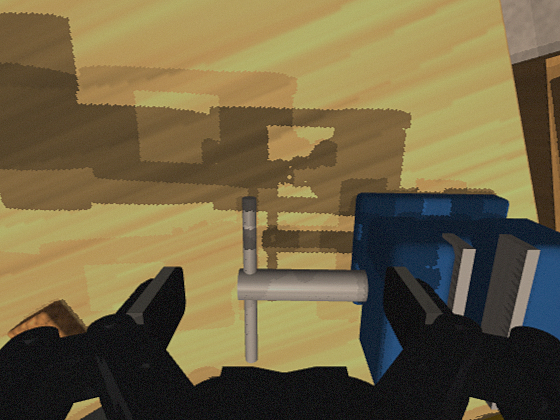

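View crops.

Run:
```python
import cv2
a=cv2.imread("pics/scene0.png")[110:310,190:410]; cv2.imwrite("pics/sc_c.png",cv2.resize(a,None,fx=3.6,fy=3,interpolation=cv2.INTER_CUBIC) if 0 else cv2.resize(a,None,fx=3,fy=3,interpolation=cv2.INTER_CUBIC))
a=cv2.imread("pics/side0.png")[160:360,170:350]; cv2.imwrite("pics/si_c.png",cv2.resize(a,None,fx=3,fy=3,interpolation=cv2.INTER_CUBIC))
```

```text
(no output)
```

View pics/sc_c.png

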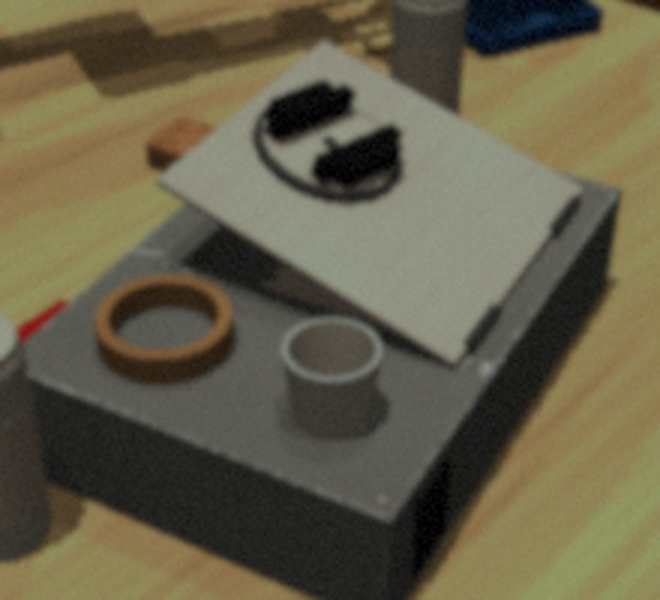

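View pics/si_c.png

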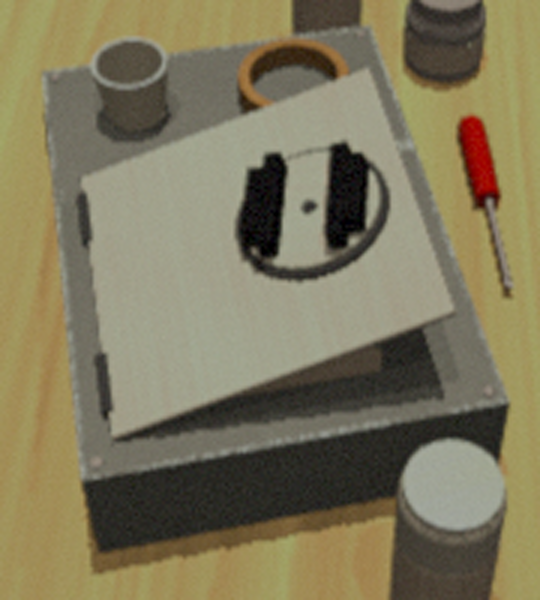

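```bash
cat > h.py <<'E'
import numpy as np, cv2
from scipy.spatial.transform import Rotation as R
from scipy.optimize import least_squares
def w2b(p): # box params x,y,yaw
    return R.from_euler('z',p[2]).as_matrix(), np.array([p[0],p[1],0])
def box2w(p,X):
    M,t=w2b(p); return np.atleast_2d(X)@M.T+t
def pan2box(th,X): # panel pts given in box frame when shut
    h=np.array([125,60,102.]); return R.from_euler('y',th).apply(np.atleast_2d(X)-h)+h
def latch(ph,X): # local about axis (z up), clockwise ph -> box shut
    return R.from_euler('z',-ph).apply(np.atleast_2d(X))+np.array([-50,60,108.])
def proj(f,P):
    return cv2.projectPoints(np.asarray(P,float),f['rvec'],f['tvec'],f['K'],None)[0][:,0]
CAL={'scene':dict(K=np.array([[452.1761611,0,280.2207382],[0,452.1761611,200.15736715],[0,0,1]]),rvec=np.array([2.07628002,.83147068,-.44916853]),tvec=np.array([-420.35375402,-132.70817912,1381.60755939])),
'side':dict(K=np.array([[441.80861646,0,276.72996168],[0,441.80861646,214.01398123],[0,0,1]]),rvec=np.array([.0413205,-2.89839674,1.17253375]),tvec=np.array([538.93839294,79.1182005,1150.80287329]))}
E
cat > fit.py <<'E'
from h import *
B={'pm':(150,-210,100),'mm':(-150,-210,100),'pp':(150,210,100),'mp':(-150,210,100)}
P={'fp':(-125,185,108),'fm':(-125,-65,108),'hm':(125,-65,108),'hp':(125,185,108),'s':(-50,60,116)}
obs={'scene':((190,110),{'pm':(390,520),'mm':(28,375),'pp':(620,190),'fp':(323,42),'fm':(160,182),'hm':(458,362),'hp':(583,187),'s':(333,143)}),
'side':((170,160),{'pm':(45,72),'mm':(373,30),'mp':(507,405),'pp':(84,478),'hm':(83,177),'fm':(370,70),'fp':(453,313),'hp':(115,436),'s':(309,207)})}
def res(v):
    r=[]
    for c,(o,d) in obs.items():
        for k,uv in d.items():
            X=B[k] if k in B else pan2box(v[3],P[k])
            r.append(proj(CAL[c],box2w(v[:3],X))[0]-(np.array(uv)/3+o))
    return np.ravel(r)
s=least_squares(res,[500,0,0,.25],x_scale=[100,100,.1,.1],loss='soft_l1')
print(s.x); print(res(s.x).reshape(-1,2).round(1).tolist())
np.save('fit.npy',s.x)
print('slot',box2w(s.x,pan2box(s.x[3],(-50,60,116))),'shut',box2w(s.x,(-50,60,116)))
E
python3 fit.py
python3 - <<'E'
from h import *
v=np.load('fit.npy')
for c,(x,y,w,h) in {'scene':(260,120,80,70),'side':(235,195,80,70)}.items():
  rows=[]
  im=cv2.imread(f'pics/{c}0.png')
  for ph in (0,.1,.2,.3):
    a=cv2.resize(im[y:y+h,x:x+w],None,fx=5,fy=5,interpolation=cv2.INTER_CUBIC)
    for sx in(-1,1):
      X=[(sx*19,-42,28),(sx*19,42,28),(sx*45,28,28),(sx*45,-28,28)]
      u=(proj(CAL[c],box2w(v[:3],pan2box(v[3],latch(ph,X))))-(x,y)+.5)*5
      cv2.polylines(a,[u.astype(int)],True,(0,0,255),1)
    rows.append(a)
  cv2.imwrite(f'pics/l_{c}.png',cv2.resize(np.vstack([np.hstack(rows[:2]),np.hstack(rows[2:])]),(800,600) if 0 else None,fx=.8,fy=.8) )
E
```

```text
[5.95907285e+02 6.25742050e+01 2.38714289e-01 2.86382682e-01]
[[-0.3, -0.5], [-9.8, -4.7], [0.4, -1.3], [-0.4, -0.3], [-2.0, -0.8], [-1.1, -0.7], [0.4, -0.6], [-1.6, 0.0], [-2.3, -0.8], [-1.5, -2.2], [0.3, -1.0], [-2.2, 1.2], [-2.0, -0.3], [-0.7, -0.4], [0.6, 0.5], [-2.6, 0.5], [-0.2, 0.7]]
slot [[543.90585144 111.67051481 164.86452332]] shut [[533.13793114 109.05009377 116.        ]]
```

```bash
sed -i "s/'mm':(28,375),//" fit.py; python3 fit.py
python3 - <<'E'
from h import *
v=np.load('fit.npy')
for c,(x,y,w,h) in {'scene':(190,110,220,200),'side':(170,160,180,200)}.items():
  a=cv2.resize(cv2.imread(f'pics/{c}0.png')[y:y+h,x:x+w],None,fx=3,fy=3,interpolation=cv2.INTER_CUBIC)
  def d(X,col):
    u=(proj(CAL[c],box2w(v[:3],X))-(x,y)+.5)*3
    cv2.polylines(a,[u.astype(int)],True,col,1)
  d([(150,-210,100),(-150,-210,100),(-150,210,100),(150,210,100)],(0,255,0))
  d([(150,-210,0),(-150,-210,0),(-150,210,0),(150,210,0)],(0,255,0))
  d(pan2box(v[3],[(-125,185,108),(-125,-65,108),(125,-65,108),(125,185,108)]),(0,0,255))
  for ph,col in((0,(255,0,0)),(.2,(0,255,255))):
   for sx in(-1,1):
    d(pan2box(v[3],latch(ph,[(sx*19,-42,28),(sx*19,42,28),(sx*45,28,28),(sx*45,-28,28)])),col)
  cv2.imwrite(f'pics/o_{c}.png',a)
E
```

```text
[5.95414350e+02 6.25026382e+01 2.36065033e-01 2.86739591e-01]
[[-0.9, -0.6], [0.4, -1.2], [-0.3, -0.4], [-2.1, -0.9], [-1.4, -0.7], [0.3, -0.5], [-1.7, -0.1], [-1.9, -0.9], [-1.1, -2.2], [0.3, -0.8], [-2.3, 1.1], [-1.7, -0.4], [-0.4, -0.4], [0.7, 0.6], [-2.6, 0.4], [-0.1, 0.7]]
slot [[543.56499217 111.74179065 164.92302303]] shut [[532.76834272 109.14465581 116.        ]]
```

View pics/o_scene.png

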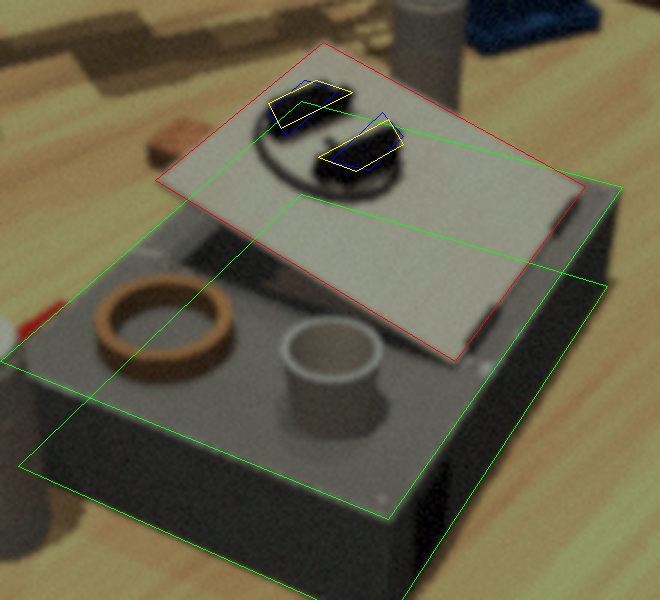

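View pics/o_side.png

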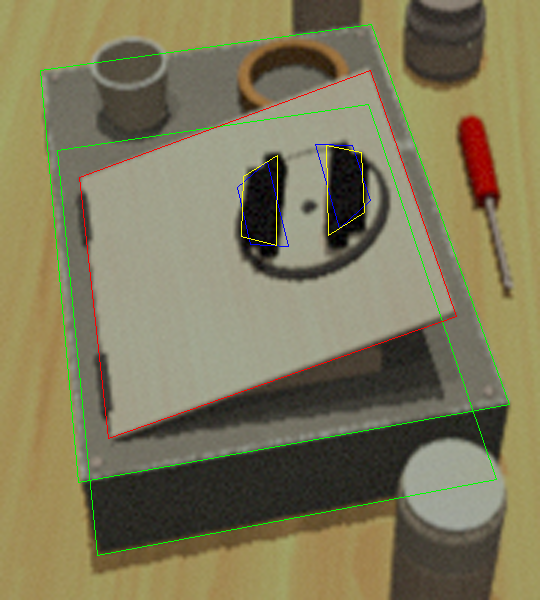

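```bash
cat >> h.py <<'E'
def ray(c,uv,z):
    f=CAL[c]; M=cv2.Rodrigues(f['rvec'])[0]; C=-M.T@f['tvec']
    d=M.T@np.linalg.inv(f['K'])@np.array([*uv,1.]); return C+d*(z-C[2])/d[2]
def yawof(T): # angle of tool x axis in world xy
    return np.arctan2(T[1,0],T[0,0])
E
python3 - <<'E'
from h import *
from rig import manip
v=np.load('fit.npy'); s=manip.state()
T=R.from_quat(s['eef_rot']).as_matrix(); print(T.round(3)); print('yaw toolx',yawof(T))
print('can a top',ray('side',(320,318),190), ray('side',(318,377),0), ray('scene',(335,103),190))
for n,X in dict(corner=(-100,155,108),c2=(-100,-30,108)).items(): print(n,box2w(v,pan2box(v[3],X)),box2w(v,X))
a=v[2]+np.pi/2-.2; print('slot dir world',a, 'mod pi',a-np.pi)
E
```

```text
[[ 0.349 -0.001 -0.937]
 [ 0.937 -0.001  0.349]
 [-0.001 -1.     0.   ]]
yaw toolx 1.2139930161645618
can a top [451.11588586 343.28339391 190.        ] [443.47073231 366.93454016   0.        ] [450.05761544 357.08400353 190.        ]
corner [[472.51820096 192.36138528 171.39097639]] [[461.93658428 189.81597659 108.        ]]
c2 [[515.78574434  12.49221146 171.39097639]] [[505.20412765   9.94680277 108.        ]]
slot dir world 1.606861359507154 mod pi -1.5347312940826392
```

>>> apply_moves(plan=[[-20, -30, -35, -0.1, 0], [-40, -40, -66, -0.2, 0], [-62, -40, -100, -0.3, 0], [-85, -40, -138, -0.39, 0], [-108, -40, -175, -0.39, 0], [-131, -40, -213, -0.39, 0], [-154, -40, -250, -0.39, 0], [-177, -40, -288, -0.39, 0], [-200, -40, -325, -0.39, 0], [-220, -40, -358, -0.39, 0]])

```text
clock: 0.98
eef_pos: [451.4, 216.8, 444.6]
eef_rot: [-0.492, -0.508, 0.508, 0.492]
wrist_force: [0.3, 0.7, -0.4]
width: -0.006
```

Run:
```python
from h import *
from rig import manip
import pickle
s=manip.state(); f=manip.grab_frame('wrist'); pickle.dump((s,f),open('w1.pkl','wb'))
cv2.imwrite('pics/w1.png',f['pixels'][:,:,::-1])
T=R.from_quat(s['eef_rot']).as_matrix();print(s['eef_pos'],T.round(3),yawof(T),s['width'])
f=manip.grab_frame('side');cv2.imwrite('pics/s1.png',f['pixels'][:,:,::-1])
```

```text
[451.42161228 216.76085576 444.64965584] [[-0.033 -0.    -0.999]
 [ 0.999  0.    -0.033]
 [ 0.    -1.     0.   ]] 1.6040220198250148 -0.005805645787235017
```

View pics/w1.png

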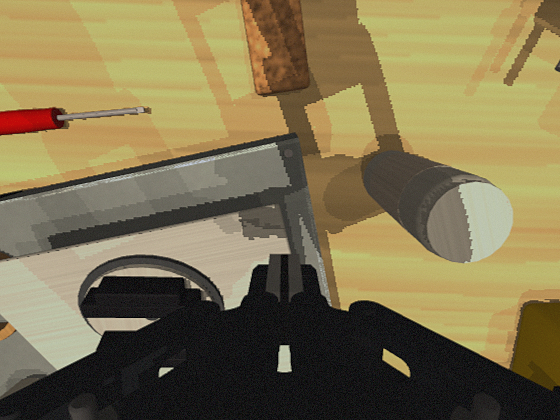

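View pics/s1.png

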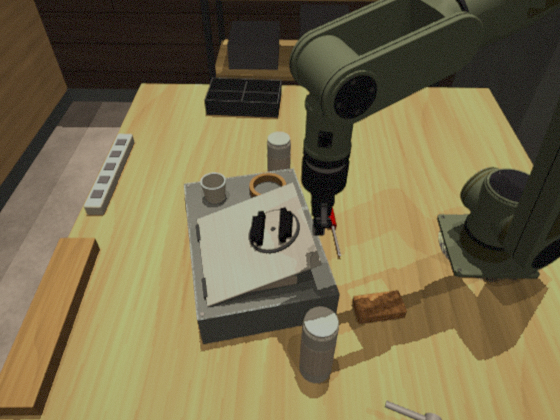

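```bash
cat >> h.py <<'E'
def wproj(s,f,P):
    T=np.eye(4);T[:3,:3]=R.from_quat(s['eef_rot']).as_matrix();T[:3,3]=s['eef_pos']
    M=np.linalg.inv(T@f['mount']); P=np.atleast_2d(P)@M[:3,:3].T+M[:3,3]
    u=P@f['K'].T; return u[:,:2]/u[:,2:]
def wdraw(s,f,name,v,th,phs):
    a=np.ascontiguousarray(f['pixels'][:,:,::-1])
    def d(X,col): cv2.polylines(a,[wproj(s,f,box2w(v,X)).astype(int)],True,col,1)
    d([(150,-210,100),(-150,-210,100),(-150,210,100),(150,210,100)],(0,255,0))
    d(pan2box(th,[(-125,185,108),(-125,-65,108),(125,-65,108),(125,185,108)]),(0,0,255))
    for ph,col in zip(phs,((255,0,0),(0,255,255),(255,255,0))):
      for sx in(-1,1):
        d(pan2box(th,latch(ph,[(sx*19,-42,28),(sx*19,42,28),(sx*45,28,28),(sx*45,-28,28)])),col)
    cv2.imwrite(name,a)
E
python3 - <<'E'
from h import *
import pickle
s,f=pickle.load(open('w1.pkl','rb')); v=np.load('fit.npy')
wdraw(s,f,'pics/w1o.png',v,v[3],(.1,.2))
E
```

```text
(no output)
```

View pics/w1o.png

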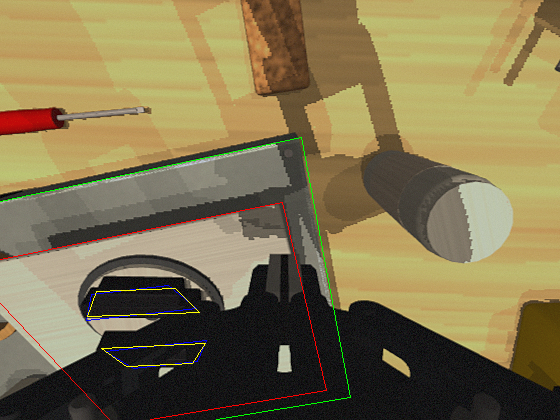

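>>> apply_moves(plan=[[-26, 10, -15, 0, 0], [-26, 45, -15, 0, 0], [-26, 80, -15, 0, 0], [-26, 95, -15, 0, 0], [-26, 105, -15, 0, 0], [-26, 115, -15, 0, 0], [-26, 125, -14, 0, 0], [-26, 135, -13, 0, 0], [-26, 145, -12, 0, 0], [-26, 150, -12, 0, 0]])

```text
clock: 1.92
eef_pos: [463.4, 193.6, 294.5]
eef_rot: [0.491, 0.509, -0.508, -0.491]
wrist_force: [-1.2, 0.4, 0.9]
width: 0.002
```

>>> apply_moves(plan=[[0, 4, 0, 0, 0], [0, 8, 0, 0, 0], [0, 11, 0, 0, 0], [0, 13, 0, 0, 0], [0, 14, 0, 0, 0], [0, 14, 0, 0, 0]])

```text
clock: 2.42
eef_pos: [463.7, 193.3, 281.4]
eef_rot: [0.492, 0.509, -0.508, -0.492]
wrist_force: [-1.8, 0.1, 4.7]
width: 0.001
```

Run:
```python
from h import *
from rig import manip
f=manip.grab_frame('side');cv2.imwrite('pics/s2.png',cv2.resize(f['pixels'][140:380,130:400,::-1],None,fx=2.5,fy=2.5))
f=manip.grab_frame('scene');cv2.imwrite('pics/c2.png',cv2.resize(f['pixels'][110:310,190:410,::-1],None,fx=2.9,fy=2.9))
```

```text
(no output)
```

View pics/s2.png

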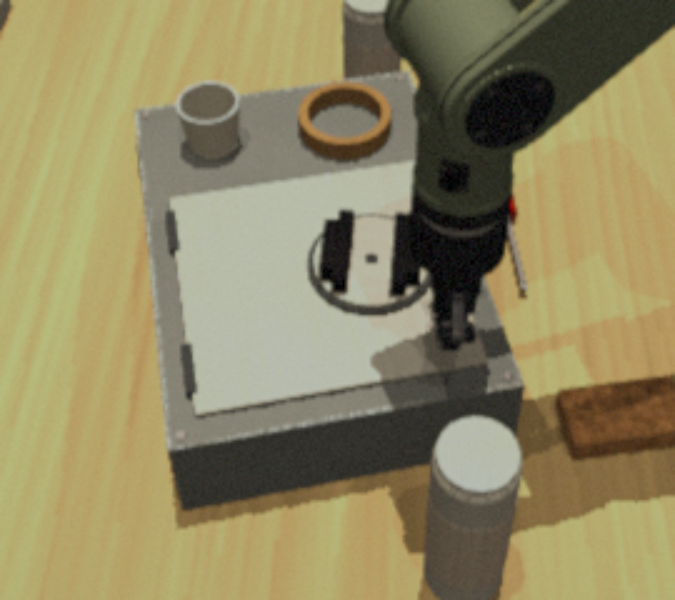

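View pics/c2.png

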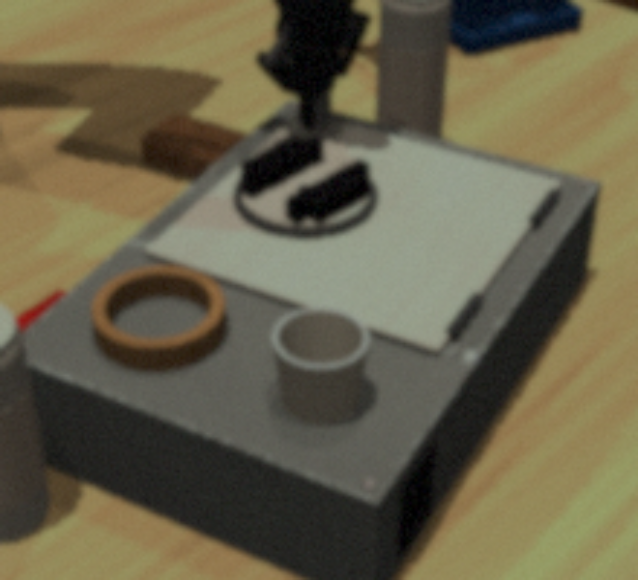

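>>> apply_moves(plan=[[0, 2, 0, 0, 0], [0, 3, 0, 0, 0], [0, 4, 0, 0, 0], [0, 4, 0, 0, 0]])

```text
clock: 2.85
eef_pos: [463.5, 193.2, 281.0]
eef_rot: [0.492, 0.509, -0.507, -0.491]
wrist_force: [-7.9, -2.5, 31.5]
width: 0.001
```

>>> apply_moves(plan=[[0, -30, 0, 0, 0], [0, -70, 0, 0, 0], [-12, -105, -20, 0, 0], [-28, -130, -45, 0, 0], [-46, -140, -75, 0, 0], [-65, -140, -105, 0, 0], [-84, -140, -132, 0, 0], [-98, -140, -153, 0, 0], [-98, -140, -153, 0, 0], [-98, -140, -153, 0, 0]])

```text
clock: 3.68
eef_pos: [620.6, 99.4, 415.6]
eef_rot: [-0.492, -0.507, 0.508, 0.492]
wrist_force: [-0.3, -0.5, 0.3]
width: 0.001
```

Run:
```python
from h import *
from rig import manip
import pickle
s=manip.state(); f=manip.grab_frame('wrist'); pickle.dump((s,f),open('w2.pkl','wb'))
v=np.load('fit.npy'); wdraw(s,f,'pics/w2o.png',v,0,(.1,.2)); print(s['eef_pos'])
cv2.imwrite('pics/w2.png',f['pixels'][:,:,::-1])
```

```text
[620.58666291  99.35454819 415.6479847 ]
```

View pics/w2o.png

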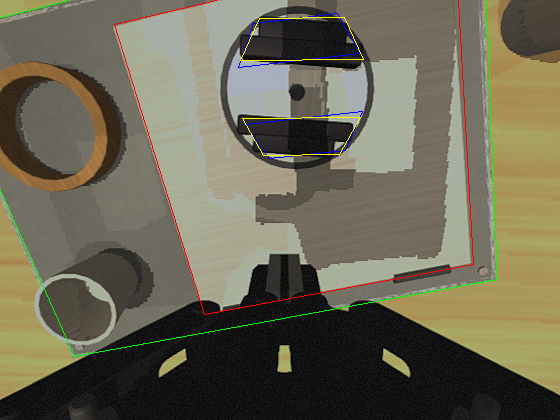

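View pics/w2.png

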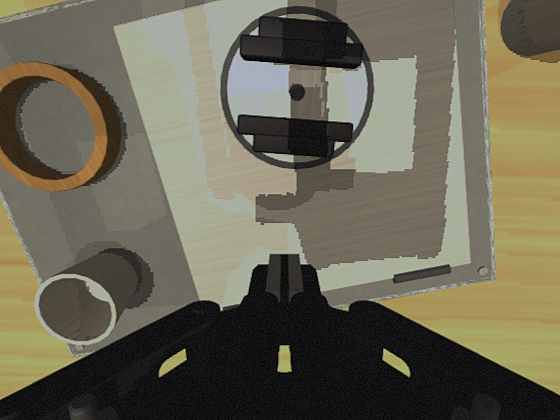

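Run:
```python
from h import *
import pickle
s,f=pickle.load(open('w2.pkl','rb')); v=np.load('fit.npy')
def wr(uv,z):
    Tw=np.eye(4);Tw[:3,:3]=R.from_quat(s['eef_rot']).as_matrix();Tw[:3,3]=s['eef_pos']
    M=Tw@f['mount']; d=M[:3,:3]@np.linalg.inv(f['K'])@[*uv,1.]; return M[:3,3]+d*(z-M[2,3])/d[2]
p=wr((297,92),116); T=R.from_quat(s['eef_rot']).as_matrix()
print(p, box2w(v,(-50,60,116)), 'tool delta',T.T@(p-s['eef_pos']), yawof(T))
for a,b in (((240,115),(353,125)),((240,58),(362,68))):
    q=wr(b,136)-wr(a,136); print(np.arctan2(q[1],q[0]))
for uv,X in (((115,25),(-125,-65,108)),((490,277),(150,210,100)),((75,354),(150,-210,100))): print(wr(uv,X[2]),box2w(v,X))
```

```text
[532.96816342 106.64554648 116.        ] [[532.76834272 109.14465581 116.        ]] tool delta [ 10.05205412 299.75358082  86.98173278] 1.602128116163986
1.516167039713103
1.525615053766294
[489.73583655 -29.75478539 108.        ] [[489.08323399 -29.92946571 108.        ]]
[689.39848847 294.00481798 100.        ] [[692.13971168 301.76024904 100.        ]]
[ 787.13427148 -105.6568431   100.        ] [[ 790.36872907 -106.59138882  100.        ]]
```

>>> apply_moves(plan=[[4, 10, 30, 0.083, 0.5], [8, 30, 60, 0.083, 0.5], [11, 55, 87, 0.083, 0.5], [11, 80, 87, 0.083, 0.5], [11, 85, 87, 0.083, 0.5], [11, 85, 87, 0.083, 0.5]])

```text
clock: 4.23
eef_pos: [531.4, 108.9, 330.9]
eef_rot: [-0.511, -0.487, 0.489, 0.512]
wrist_force: [-1.4, -0.3, 0.4]
width: 0.494
```

Run:
```python
from h import *
from rig import manip
s=manip.state(); print(s['eef_pos'],yawof(R.from_quat(s['eef_rot']).as_matrix()),s['width'])
f=manip.grab_frame('wrist'); v=np.load('fit.npy'); wdraw(s,f,'pics/w3.png',v,0,(.287,))
f=manip.grab_frame('side');cv2.imwrite('pics/s3.png',cv2.resize(f['pixels'][140:340,170:350,::-1],None,fx=3,fy=3))
f=manip.grab_frame('scene');cv2.imwrite('pics/c3.png',cv2.resize(f['pixels'][90:270,200:380,::-1],None,fx=3,fy=3))
```

```text
[531.36032504 108.94966781 330.8590371 ] 1.522340588101016 0.4942424932610617
```

View pics/w3.png

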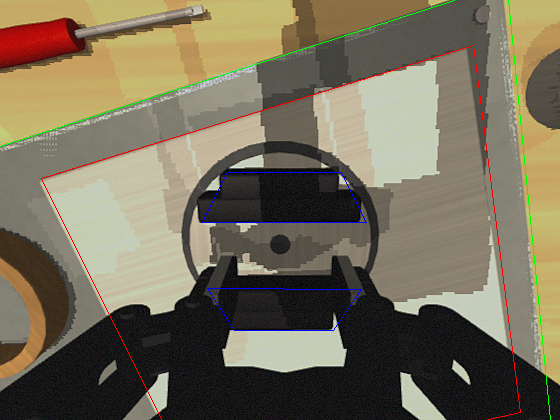

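View pics/s3.png

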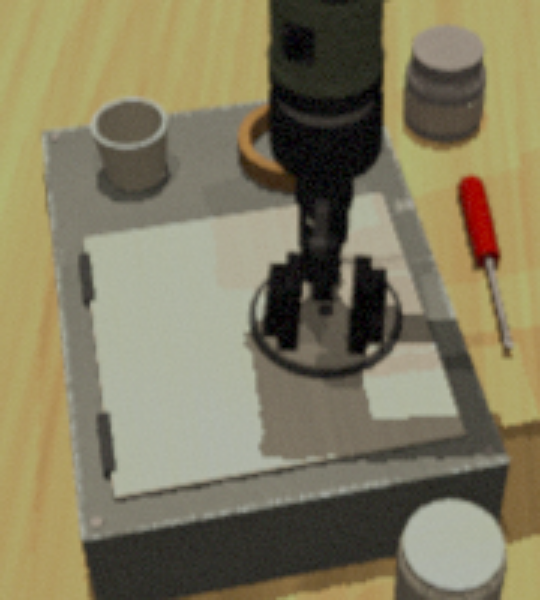

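View pics/c3.png

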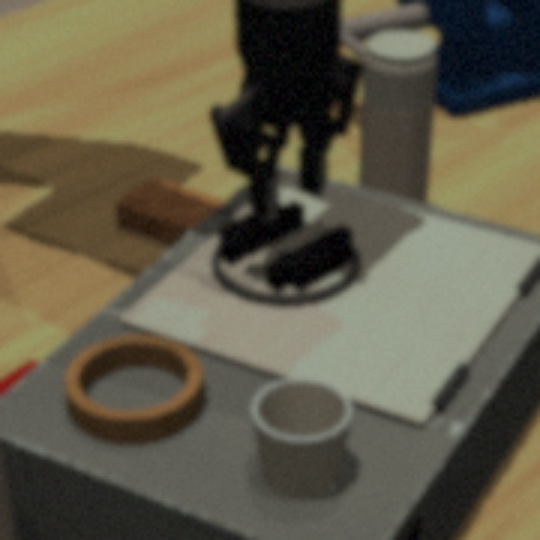

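>>> apply_moves(plan=[[-1, 12, -1, 0, 0.5], [-1, 24, -1, 0, 0.5], [-1, 32, -1, 0, 0.5], [-1, 38, -1, 0, 0.5], [-1, 38, -1, 0, 0.5]])

```text
clock: 4.8
eef_pos: [533.6, 107.3, 293.1]
eef_rot: [-0.512, -0.487, 0.488, 0.513]
wrist_force: [-0.5, 0.7, -0.3]
width: 0.501
```

>>> apply_moves(plan=[[0, 0, 0, 0.08, 0.5], [0, 0, 0, 0.16, 0.5], [0, 0, 0, 0.24, 0.5], [0, 0, 0, 0.32, 0.5], [0, 0, 0, 0.4, 0.5], [0, 0, 0, 0.48, 0.5], [0, 0, 0, 0.56, 0.5], [0, 0, 0, 0.64, 0.5], [0, 0, 0, 0.72, 0.5], [0, 0, 0, 0.8, 0.5]])

```text
clock: 5.63
eef_pos: [533.7, 107.5, 294.5]
eef_rot: [-0.662, -0.249, 0.248, 0.662]
wrist_force: [0.7, 0.4, -0.3]
width: 0.497
```

Run:
```python
from h import *
from rig import manip
s=manip.state(); print(s['eef_pos'],yawof(R.from_quat(s['eef_rot']).as_matrix()),s['moment'],s['wrist_force'],s['q'])
f=manip.grab_frame('wrist'); v=np.load('fit.npy'); wdraw(s,f,'pics/w4.png',v,0,(.8,.9,1.0))
```

```text
[533.69071823 107.54838252 294.51441281] 0.717293390032161 [0.08681859 0.04825018 0.08780702] [ 0.73175305  0.41841466 -0.33605979] [ 1.77610940e-01  3.66341586e-01  1.79588122e+00  5.38896450e-04
  9.78047265e-01 -5.39983004e-01]
```

View pics/w4.png

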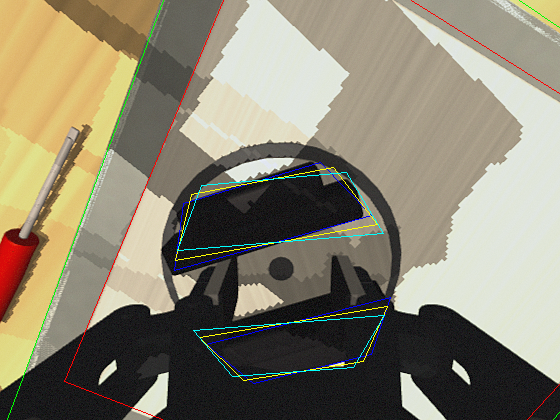

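>>> apply_moves(plan=[[0, 0, 0, 0.08, 0.5], [0, 0, 0, 0.16, 0.5], [0, 0, 0, 0.24, 0.5], [0, 0, 0, 0.32, 0.5], [0, 0, 0, 0.4, 0.5], [0, 0, 0, 0.48, 0.5], [0, 0, 0, 0.56, 0.5], [0, 0, 0, 0.64, 0.5], [0, 0, 0, 0.7, 0.5], [0, 0, 0, 0.73, 0.5]])

```text
clock: 6.52
eef_pos: [534.1, 107.0, 294.5]
eef_rot: [0.707, -0.002, 0.004, -0.707]
wrist_force: [0.6, -2.8, -0.4]
width: 0.497
```

Run:
```python
from h import *
from rig import manip
s=manip.state(); print(s['eef_pos'],yawof(R.from_quat(s['eef_rot']).as_matrix()),s['moment'],s['wrist_force'],s['q'])
f=manip.grab_frame('wrist'); v=np.load('fit.npy'); wdraw(s,f,'pics/w5.png',v,0,(1.4,1.57))
```

```text
[534.05073793 106.95415206 294.53747123] -0.009233556906740535 [-0.32500217 -0.12695807  0.08411113] [ 0.5548784  -2.84702395 -0.38564949] [ 1.76862230e-01  3.66464828e-01  1.79561089e+00 -1.46540996e-03
  9.77258415e-01  1.86914963e-01]
```

View pics/w5.png

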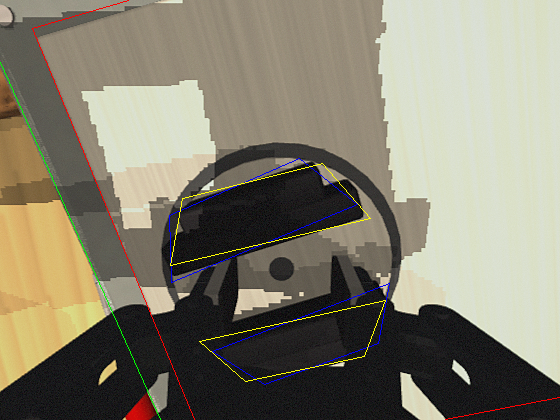

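>>> apply_moves(plan=[[0, 0, 0, 0.03, 0.5], [0, 0, 0, 0.06, 0.5], [0, 0, 0, 0.09, 0.5], [0, 0, 0, 0.09, 0.5]])

```text
clock: 6.9
eef_pos: [533.9, 106.9, 294.5]
eef_rot: [0.707, -0.033, 0.035, -0.706]
wrist_force: [1.6, -4.2, 1.6]
width: 0.501
```

Run:
```python
from h import *
from rig import manip
s=manip.state(); print(s['eef_pos'],yawof(R.from_quat(s['eef_rot']).as_matrix()),s['moment'],s['wrist_force'])
```

```text
[533.94999069 106.91512834 294.51074622] -0.0958928487945249 [-0.53242843 -0.15094543  0.40947125] [ 1.58173626 -4.18691433  1.56407434]
```

>>> apply_moves(plan=[[0, 0, 0, 0, 0.5], [0, 0, 0, -0.1, 0.5], [0, 0, 0, -0.15, 0.5], [0, -10, 0, -0.15, 0.5], [0, -30, 0, -0.15, 0.5], [0, -60, 0, -0.15, 0.5], [0, -100, 0, -0.15, 0.5], [0, -140, 0, -0.15, 0.5], [0, -160, 0, -0.15, 0.5], [0, -160, 0, -0.15, 0.5]])

```text
clock: 7.73
eef_pos: [533.7, 107.6, 460.5]
eef_rot: [-0.706, -0.022, 0.014, 0.708]
wrist_force: [0.1, -0.1, 1.1]
width: 0.5
```

Run:
```python
from h import *
from rig import manip
s=manip.state(); print(s['eef_pos'],yawof(R.from_quat(s['eef_rot']).as_matrix()),s['moment'],s['wrist_force'])
f=manip.grab_frame('wrist'); v=np.load('fit.npy'); wdraw(s,f,'pics/w6.png',v,0,(1.4,1.57))
f=manip.grab_frame('side');cv2.imwrite('pics/s6.png',f['pixels'][:,:,::-1])
```

```text
[533.6543113  107.64543012 460.49933473] 0.05020676876923941 [0.05001954 0.00840725 0.00335772] [ 0.08233225 -0.1050153   1.06559904]
```

View pics/w6.png

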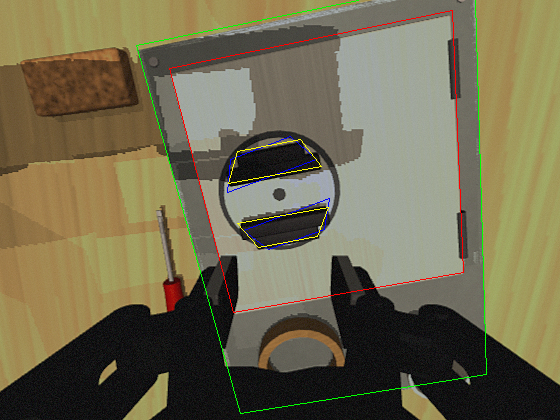

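View pics/s6.png

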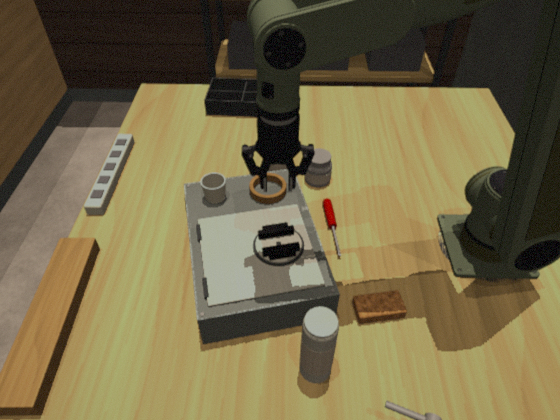

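```bash
python3 -c "
from rig import manip
print(max(abs(manip.state()['qd'])),manip.hand_in())"
```

```text
the job is handed in; nothing more can be done
0.05428946655362339 None
```

The panel is shut and the fastener is turned clockwise to its stop. I handed the job in at about 8 s of the 43 s allowed; the hand-in gives no verdict.

- **Shutting the panel:** I pushed it down at the free corner with closed fingertips. At 31 N it stopped moving, with the fingertips at 107.6 mm against a shut height of 108 mm.
- **Turning the fastener:** I set the half-open fingertips in the slot and turned it clockwise. The resisting moment rose from about 0.08 to 0.41 N m, which marks the stop. I then eased back within the slot's play and lifted 166 mm clear.
- **Last checks:** In the final wrist picture the ribs match the outline drawn for 1.57 rad, and the panel edges match the shut outline. The bystanders visible in the last pictures look unmoved by eye; spray can b was hidden behind the gripper. The wrist force was about 1 N with the tool in free air.
- **Mixed results:** One check was not perfectly clean: the arm had a small residual joint speed of 0.05 rad/s when I handed in, though it touched nothing. My box pose and the wrist-camera readings agreed to about 2.5 mm at the slot, but differed by up to 8 mm at one far corner of the box.

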